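Load a vial and index the sample carousel

TASK

Set the loose capped vial gently and upright, all the way down, into the one empty cup of the sample carousel and let go of it. Then push the carousel anticlockwise (seen from above) by its upright pin, through the stiff point, to the next station, and keep it pressed against the stop screw with about 10 newtons for a second; gently, never harder than 20 newtons. Leave the carousel at rest at that station with the vial in its cup, and leave the bottle, beaker and tip box as they stand.

Things in the scene. Friction and masses are not known exactly. Their poses are not given: they have to be found in the camera images.
- vial: the loose sample vial: amber glass cylinder with a white cap of the same width, 28 mm in diameter, 61 mm tall, about 40 g, upright on the bench among bottle and beaker. Origin at the centre of its underside, z up. The five like it in the carousel are fixed and cannot be taken out
- well (a point): centre of the mouth of the carousel's one empty cup, 90 mm above the bench: grey, inner diameter 33 mm, wall 4 mm, floor 24 mm below this point. It turns with the disc, 82 mm from the axis; at the start it is on the side nearest the robot. The seated vial stands 37 mm above the rim
- pin_top (a point): top centre of the upright steel pushing pin, 16 mm in diameter, 55 mm tall above the disc, 132 mm from the axis, on the robot's right of the axis, about 55 degrees anticlockwise of the empty cup. Turns with the disc. Push it from its clockwise side along its circle; the space there, beyond 103 mm from the axis, is free. Touch it slowly: bumping at 5 cm/s or more gives a hard knock
- axis (a point): point on the carousel's vertical turning axis, level with the disc's upper face (62 mm above the bench). Aluminium disc 290 mm in diameter, 12 mm thick. The six cups (41 mm outside) stand on a circle of radius 82 mm, 60 degrees apart; vials in them reach 127 mm above the bench
- carousel (a joint): disc angle in rad, growing anticlockwise from above; within 0.1 of 0 at the start. Detents (clicks) at 0 and 1.047 rad: it resists most at 0.26, is at the top of the hump at 0.52, then jumps forward by itself towards 1.047 or the stop. Felt at the pin, friction is about 1 N and the detent 4 to 9 N more, differing each time. It cannot turn back beyond -0.13
- stop: dark steel bracket 163 mm from the axis, outside the rim, far side, with a steel stop screw 56 mm up. A lug on the disc's edge meets its tip at a disc angle anywhere between 0.97 and 1.10: the screw's setting differs each time, is not reported and must be felt. It is rigid. Origin on the bench under the axis, x towards the bracket
- reader: white reader housing, 170 mm tall, fixed on the bench at the far left of the disc, with a hood at 150 to 180 mm height over one of the fixed vials. Origin on the bench under the carousel's axis. Keep clear of it
- bottle: bystander: round clear glass bottle with black cap, 60 mm in diameter, 150 mm tall, origin at the centre of its underside. Do not disturb
- beaker: bystander: open clear glass beaker, 66 mm in diameter, 85 mm tall, origin at the centre of its underside. Do not disturb
- tipbox: bystander: closed blue plastic tip box 85 x 120 x 60 mm, origin at the centre of its underside. Do not disturb
Things that resemble listed ones, but are neither listed nor needed, are in the scene too. Of the things that look like the vial, the middle-sized one is meant.

How it is judged:
By the outcome, as a careful person would: the job done as asked, in the order asked, and still so for the second after the job is handed in, with the robot touching nothing.
It also fails if it takes over 72 s, if anything falls off the work surface, if the arm or the gripper's body presses on something with over 40 N, if the wrist force passes 120 N, or if a joint passes its speed limit or range.

ROBOT

A 6-joint arm with a two-finger parallel gripper is mounted at the origin on the work surface. World frame = base frame: x ahead of the robot, y to its left, z up, the work surface at z = 0. Lengths are in m, angles in rad, forces in N, time in s.
With the tool pointing down it reaches from about 0.25 to 0.775 m from the base axis. Payload 4 kg.
Tool frame: the origin (TCP) lies between the finger pads; the fingertips stand 11 mm ahead of it and the grasp point (between the pads) lies 8 mm behind it; z points along the fingers, y is the direction in which the jaws open and shut (so a half turn about z gives the same grasp; the last joint's range is limited). The gripper opens to 94 mm and grips with 3 to 60 N. Pads are 16 mm wide; open, the fingers measure 119 mm over their backs; the gripper's body (75 mm by 177 mm) begins 78 mm behind the grasp point.
Start: joints at [1.238, 0.087, 1.371, -0, 1.684, -0.103], TCP at [0.125, 0.536, 0.217] pointing down, gripper open.
Joint ranges: [-3.1, 3.1], [-0.76, 2.03], [0.27, 2.55], [-1.08, 4.22], [0.17, 2.65], [-2.57, 2.57]. Speed limits (rad/s): [2.79, 2.79, 3.14, 3.14, 3.14, 3.14].

INTERFACE

Orientations are given as [roll, pitch, yaw] about the fixed x, y, z axes, in that order (R = Rz(yaw) Ry(pitch) Rx(roll)).
In Python, from bench import get_obs, cams, ticket gives the robot as it stands. The module is installed in compiled form; this text tells all that it offers.
- The arm moves only by the shell command python3 -m crank 'ROWS'. ROWS is JSON, a list of rows, each an object of numbers: "tx", "ty", "tz": the shift along the tool's x, y, z in cm; "twist": the turn about the tool's z in degrees; "grip": the opening, from 0 (shut) to 1 (fully open). In form: [{"tx": .., "ty": .., "tz": .., "twist": .., "grip": ..}, ...]. A call has 1 to 12 rows; each row shifts and turns the commanded pose from where the row before left it, along the tool's axes as they then stand; what a row does not reach is not made up. A row lasts 1/8 s, in which the tool goes at most 62.5 mm and 10.7 degrees, less where a joint would pass 70% of its speed; a pose out of reach is approached as far as the arm can. A call is refused whole if a number of a shift passes 6.25 or a number of a turn 10.7, either way. A call with a gripper value outside its range is refused whole. The fingers move at their own pace and stop on an object; the grip force is fixed at half the most. Time passes only in rows, so rows that do not move let the fingers close. It gives the time, the measured TCP pose, the force and the opening at its end, in the units of the state.
- get_obs(): the state, without advancing time (a new reading comes with each control period).
- cams.snapshot(name): name is "side" or "top" or "wrist"; returns a dict with "frame" (420x560x3 uint8, red, green, blue), "intrinsics" (3x3 intrinsics, pixels), "R" (3x3) and "t" (3): a world point X has camera coordinates R X + t; the wrist camera has in their place "hand_eye" (4x4, takes a point from camera to tool coordinates, whose origin is the TCP and whose axes are the flange's). Camera axes: x right, y down, z forward; pixel columns grow to the right and rows downward; lengths in m; the calibration is good to about 2 mm. A picture is of the moment at which its call begins: read the wrist's pose just before it. There is no depth.
- ticket.close_job(): hands the job in, once; it reports no verdict.
Trained networks look in a picture, given as the dict that the camera call returned (one of the last four; its "shot" number tells which), for a name from the list of things; names that differ only in an ending like _2 or _b are one class to them, and where a whole thing is asked for, a point or a joint stands for the part that bears it (a point fixed in the world has none). Each returns a list of dicts, best first, with "conf" (0 to 1); they miss things now and then, are a little off and sometimes report something else, mostly with a low value. They report only what shows in the picture. A call takes as long as a camera call. They do not tell look-alikes from the thing itself.
- cams.outline_of(picture, query): "region" (420x560 bool, what is visible of it) and "centre" ([column, row] in pixels, amid what is visible of it).
The state is a dict: "time": time; "joint_positions": joint angles; "qvel": joint speeds; "joint_torque": joint torques, N m; "tool_pos": TCP position; "ee_rot": TCP orientation; "wrist_force": force on the tool from outside, world axes, zero at the start; "wrist_torque": the same for the moment, N m; "width": finger opening in m.
Only numpy, scipy, OpenCV 4.12 (cv2) and the standard library are available. Lean on these libraries where they do the work, as an engineer would, in place of code of your own. Each camera call takes 0.05 s, during which the arm holds its last target.

## Working session

There is one attempt and no reset: what is moved stays moved. The work goes in short steps, Python scripts to look and compute and a shell command to move; the robot and the scene stay as the last step left them, time stands still between calls to the robot, and variables do not carry over. Pictures are saved under pics/ and viewed, and the job is handed in when it is done.

```bash
mkdir -p pics
cat > h.py <<'E'
import numpy as np, cv2
from bench import get_obs, cams, ticket
from scipy.spatial.transform import Rotation as Ro
def snap(n,f=None):
    o=get_obs(); p=cams.snapshot(n)
    if n=='wrist':
        T=np.eye(4);T[:3,:3]=Ro.from_euler('xyz',o['ee_rot']).as_matrix();T[:3,3]=o['tool_pos']
        C=np.linalg.inv(T@np.array(p['hand_eye'])); p['_R'],p['_t']=C[:3,:3],C[:3,3]
    else: p['_R'],p['_t']=np.array(p['R']),np.array(p['t'])
    if f: cv2.imwrite('pics/'+f,p['frame'][:,:,::-1])
    return p
def proj(p,X):
    c=p['_R']@np.array(X)+p['_t']; u=np.array(p['intrinsics'])@c; return u[:2]/u[2]
def ray(p,uv):
    d=p['_R'].T@np.linalg.inv(p['intrinsics'])@np.array([uv[0],uv[1],1]); o=-p['_R'].T@p['_t']; return o,d
def atz(p,uv,z):
    o,d=ray(p,uv); return o+d*(z-o[2])/d[2]
def q(p,name):
    r=cams.outline_of({k:v for k,v in p.items() if k[0]!='_'},name); return r
def st():
    o=get_obs()
    for k in ('time','tool_pos','ee_rot','wrist_force','width','joint_positions'): print(k,np.round(o[k],4))
E
python3 - <<'E'
from h import *
st()
for n in ('top','side'):
    p=snap(n,n+'0.png')
    print(n, p['_R'].round(3).tolist(), (-p['_R'].T@p['_t']).round(3))
    for k in ('vial','well','pin_top','bottle','beaker','tipbox','carousel','stop','reader'):
        for r in q(p,k):
            m=r['region']; ys,xs=np.where(m)
            print(k,round(r['conf'],2),np.round(r['centre'],1),m.sum(),(xs.min(),xs.max(),ys.min(),ys.max()) if m.any() else '')
E
```

```text
time 0.0
tool_pos [0.1251 0.5351 0.2153]
ee_rot [-3.1394e+00 -2.0000e-04  2.9118e+00]
wrist_force [0.7758 0.2298 0.1512]
width 0.0938
joint_positions [ 1.2379  0.088   1.3722 -0.      1.6836 -0.1031]
top [[-0.002, -1.0, -0.013], [-0.992, 0.003, -0.123], [0.123, 0.013, -0.992]] [ 0.368 -0.015  1.273]
vial 0.48 [184.4 178.9] 188 (np.int64(175), np.int64(192), np.int64(171), np.int64(186))
vial 0.42 [179.7 202. ] 89 (np.int64(174), np.int64(185), np.int64(198), np.int64(208))
vial 0.41 [198.  193.7] 28 (np.int64(196), np.int64(201), np.int64(189), np.int64(194))
well 0.56 [315. 210.] 5601 (np.int64(268), np.int64(357), np.int64(164), np.int64(252))
well 0.25 [193.1 236.3] 379 (np.int64(181), np.int64(204), np.int64(228), np.int64(247))
pin_top 0.93 [314.9 212.4] 5733 (np.int64(268), np.int64(358), np.int64(164), np.int64(252))
bottle 0.64 [192.7 237.9] 352 (np.int64(181), np.int64(204), np.int64(228), np.int64(247))
beaker 0.59 [146.9 226. ] 426 (np.int64(137), np.int64(163), np.int64(217), np.int64(237))
tipbox 0.71 [412.7 255.1] 1133 (np.int64(388), np.int64(435), np.int64(238), np.in
[... 502 characters left out ...]
p.int64(235), np.int64(243), np.int64(284), np.int64(302))
well 0.34 [250.8 305.6] 252 (np.int64(247), np.int64(257), np.int64(295), np.int64(321))
pin_top 0.61 [284.6 205.4] 2936 (np.int64(252), np.int64(319), np.int64(170), np.int64(230))
bottle 0.82 [301.7 284.7] 1265 (np.int64(289), np.int64(315), np.int64(251), np.int64(312))
beaker 0.79 [288.  330.4] 1172 (np.int64(273), np.int64(302), np.int64(309), np.int64(356))
tipbox 0.56 [320.1 163.6] 802 (np.int64(305), np.int64(336), np.int64(149), np.int64(179))
carousel 0.9 [283.9 204.2] 3032 (np.int64(251), np.int64(319), np.int64(169), np.int64(230))
reader 0.97 [229.8 218.3] 4139 (np.int64(197), np.int64(269), np.int64(172), np.int64(265))
```

Run:
```python
import cv2
t=cv2.imread('pics/top0.png')[130:285,125:445]; cv2.imwrite('pics/top0z.png',cv2.resize(t,None,fx=2.5,fy=2.5,interpolation=3))
t=cv2.imread('pics/side0.png')[140:370,180:360]; cv2.imwrite('pics/side0z.png',cv2.resize(t,None,fx=2.6,fy=2.6,interpolation=3))
```

```text
(no output)
```

View pics/top0z.png

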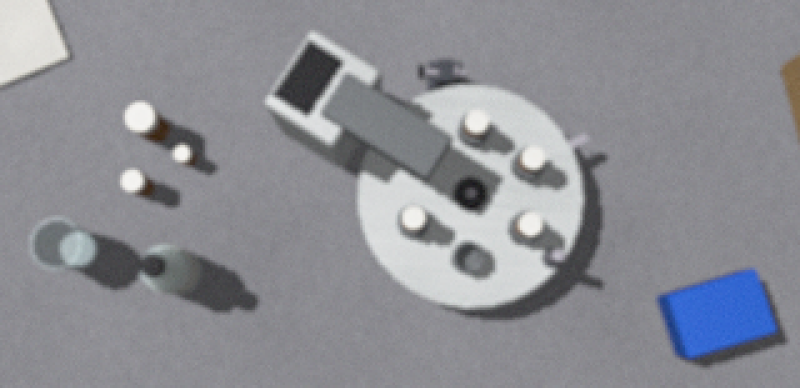

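View pics/side0z.png

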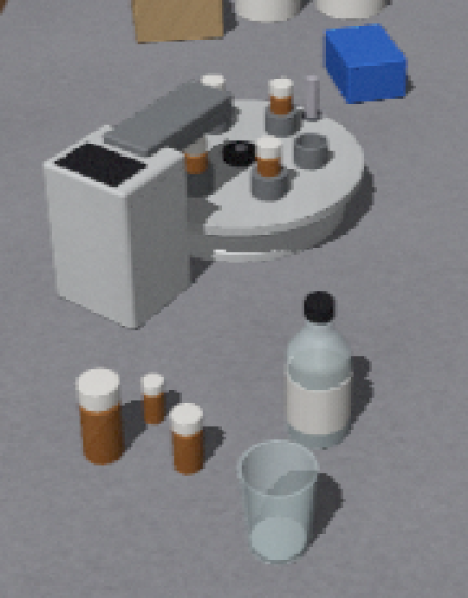

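View pics/top0.png

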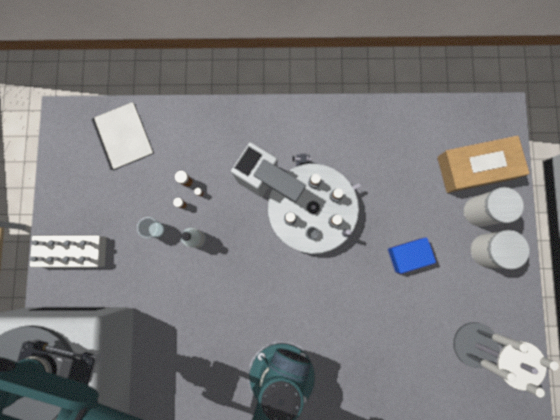

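The overview shows the middle-sized amber vial at top-image pixel (180,202). The large one is at (184,179) and the small one at (198,193). The empty cup is at about (315,234), the pin at about (346,233), the bracket at about (302,158) and the tip box at the lower right. Next I'll work out the geometry.

Run:
```python
from h import *
from scipy.optimize import least_squares
p=snap('top'); f=p['frame'].astype(int)
def blob(cx,cy,r=7):
    w=np.clip(f.min(2)-185,0,60).astype(float); m=np.zeros_like(w); m[cy-r:cy+r+1,cx-r:cx+r+1]=1; w*=m
    Y,X=np.mgrid[:420,:560]; return np.array([(w*X).sum(),(w*Y).sum()])/w.sum(), (w>0).sum()
for n,(c,z) in dict(big=((182,177),.08),mid=((178,203),.061),small=((198,191),.04)).items():
    b,a=blob(*c,r=6 if n!='small' else 4); print(n,b.round(1),a,atz(p,b,z).round(4))
# caps: zoom coords /2.5 + (125,130)
caps=[blob(int(x/2.5+125),int(y/2.5+130),6)[0] for x,y in((477,122),(532,158),(530,224),(413,218))]
print(np.round(caps,1))
W=np.array([atz(p,c,.127)[:2] for c in caps]); print(W.round(4))
# angles rel. well: 
def res(v):
    ks=[3,2,1,-1]
    return np.concatenate([W[i]-(v[:2]+.082*np.array([np.cos(v[2]+k*np.pi/3),np.sin(v[2]+k*np.pi/3)])) for i,k in enumerate(ks)])
s=least_squares(res,[.45,-.05,np.pi]); print(s.x.round(4),np.abs(s.fun).max())
ax,ay,th=s.x
well=np.array([ax+.082*np.cos(th),ay+.082*np.sin(th),.09]); pin=np.array([ax+.132*np.cos(th+.96),ay+.132*np.sin(th+.96),.117])
print('well',well.round(4),'pin',pin.round(4))
img=f.astype(np.uint8)[:,:,::-1].copy()
ps=snap('side'); 
for P,nm in ((p,'top'),(ps,'side')):
    im=cv2.resize(P['frame'][:,:,::-1],None,fx=3,fy=3)
    for X in (well,pin,[ax,ay,.062],[*atz(p,blob(178,203,6)[0],.061)[:2],.061],[*atz(p,blob(178,203,6)[0],.061)[:2],0]):
        cv2.circle(im,tuple(int(v) for v in proj(P,X)*3+1),3,(0,0,255),1)
    for a in np.arange(0,6.28,.1):
        cv2.circle(im,tuple(int(v) for v in proj(P,[ax+.145*np.cos(a),ay+.145*np.sin(a),.062])*3+1),1,(0,255,0),-1)
    im=im[400:900,380:1160] if nm=='top' else im[420:1020,540:1100]
    cv2.imwrite(f'pics/{nm}1.png',im)
for n,P in(('top',p),):
    for k,h in(('bottle',.15),('beaker',.085),('tipbox',.06)):
        for r in q(P,k)[:1]:print(k,atz(P,r['centre'],h/2).round(3))
for k in('bottle','beaker'):
    r=q(ps,k)[0]; print('side',k,atz(ps,r['centre'],.075 if k=='bottle' else .042).round(3))
```

```text
big [180.4 176.2] 106 [0.6358 0.3222 0.08  ]
mid [177.2 201.7] 62 [0.5559 0.3354 0.061 ]
small [197.1 190.9] 33 [0.5948 0.2767 0.04  ]
[[315.4 176.7]
 [338.2 191.5]
 [337.3 218.1]
 [289.8 215.5]]
[[ 0.6218 -0.1071]
 [ 0.5754 -0.1759]
 [ 0.4937 -0.1714]
 [ 0.5019 -0.0279]]
[ 0.5391 -0.1022  3.0814] 0.0010251862114843135
well [ 0.4572 -0.0973  0.09  ] pin [ 0.457  -0.2056  0.117 ]
bottle [0.446 0.276 0.075]
beaker [0.468 0.435 0.042]
tipbox [ 0.383 -0.425  0.03 ]
side bottle [0.439 0.294 0.075]
side beaker [0.461 0.419 0.042]
```

View pics/top1.png

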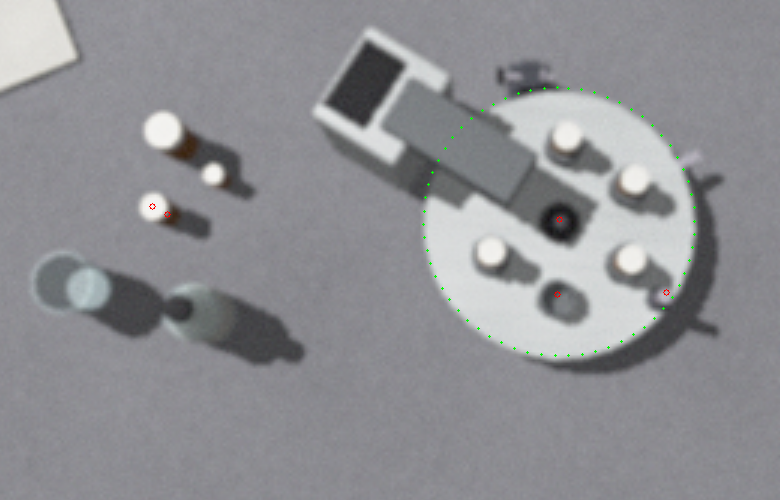

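View pics/side1.png

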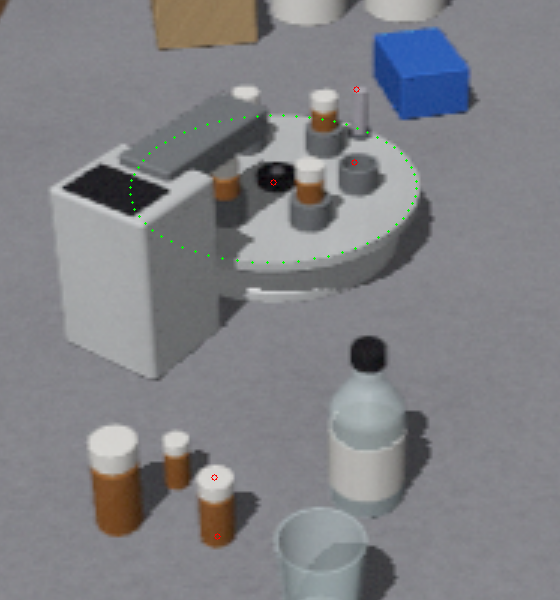

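The overlays agree with the picture. The jaw axis, at about 77°, already suits the vial's surroundings, so I'll move above the vial and refine with the wrist camera.

```bash
python3 -m crank '[{"tx":-3,"ty":-0.6},{"tx":-5.5,"ty":-1.2},{"tx":-5.8,"ty":-1.2},{"tx":-5.8,"ty":-1.2},{"tx":-5.8,"ty":-1.2},{"tx":-5.8,"ty":-1.2},{"tx":-5,"ty":-1.1},{"tx":-3,"ty":-0.8},{"tx":0},{"tx":0}]'
python3 - <<'E'
from h import *
st()
p=snap('wrist','w1.png'); print(np.array(p['hand_eye']).round(3).tolist())
for r in q(p,'vial'): 
    ys,xs=np.where(r['region']);print(r['conf'],np.round(r['centre'],1),xs.min(),xs.max(),ys.min(),ys.max())
print(proj(p,[.5559,.3354,.061]))
E
```

```text
time 1.35
tool_pos [0.1253 0.5356 0.2165]
ee_rot [3.1415 0.     2.9118]
wrist_force [-0.4114  0.0483 -0.6601]
width 0.094
joint_positions [ 1.2379  0.0872  1.3707 -0.      1.6836 -0.1031]
[[-0.0, -0.962, -0.272, 0.079], [1.0, -0.0, 0.0, -0.001], [-0.0, -0.272, 0.962, -0.169], [0.0, 0.0, 0.0, 1.0]]
[211.35126104 519.42252987]invalid input at $[0]: expected keys tx, ty, tz, twist, grip
```

View pics/w1.png

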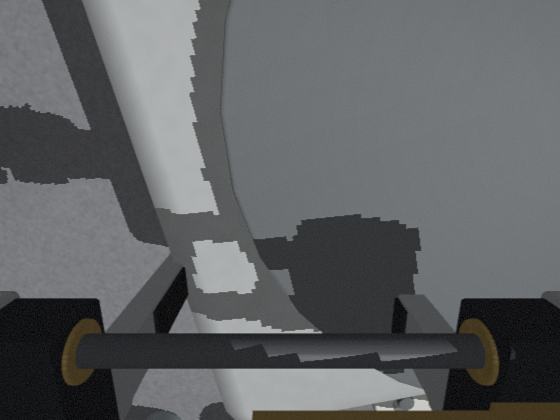

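Every key has to be in each row. There's also some white and grey equipment under the start pose, so I'll rise first.

```bash
python3 -m crank '[{"tx":0,"ty":0,"tz":-4,"twist":0,"grip":1},{"tx":-3,"ty":-0.6,"tz":-3,"twist":0,"grip":1},{"tx":-5.5,"ty":-1.2,"tz":0,"twist":0,"grip":1},{"tx":-5.8,"ty":-1.2,"tz":0,"twist":0,"grip":1},{"tx":-5.8,"ty":-1.2,"tz":0,"twist":0,"grip":0.8},{"tx":-5.8,"ty":-1.2,"tz":0,"twist":0,"grip":0.65},{"tx":-5.8,"ty":-1.2,"tz":0,"twist":0,"grip":0.65},{"tx":-5.5,"ty":-1.2,"tz":0,"twist":0,"grip":0.65},{"tx":-3,"ty":-0.8,"tz":2,"twist":0,"grip":0.65},{"tx":0,"ty":0,"tz":2,"twist":0,"grip":0.65},{"tx":0,"ty":0,"tz":0,"twist":0,"grip":0.65}]'
python3 - <<'E'
from h import *
st()
p=snap('wrist','w2.png')
for r in q(p,'vial'): 
    ys,xs=np.where(r['region']);print(r['conf'],np.round(r['centre'],1),xs.min(),xs.max(),ys.min(),ys.max())
print(proj(p,[.5559,.3354,.061]))
E
```

```text
time: 2.82
tool_pos: [0.4967, 0.3594, 0.244]
ee_rot: [-3.138, -0.004, 2.911]
wrist_force: [-0.1, -0.3, -0.1]
width: 0.061
time 2.825
tool_pos [0.4967 0.3594 0.244 ]
ee_rot [-3.1384 -0.0036  2.9109]
wrist_force [-0.1269 -0.3043 -0.139 ]
width 0.061
joint_positions [ 5.3380e-01  2.2990e-01  1.1541e+00  2.0000e-04  1.7624e+00 -8.0630e-01]
0.98 [231.7 273.6] 225 245 258 287
0.86 [274.8 304.5] 260 291 273 332
0.7 [271.2 239. ] 260 283 220 258
[272.24605829 245.67220998]
```

View pics/w2.png

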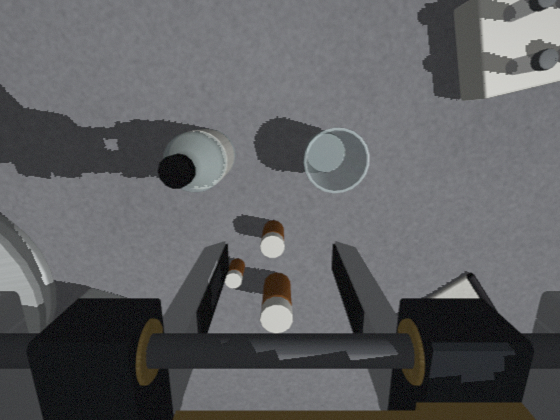

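The cap of the middle-sized vial is at wrist pixel (272,246), within a pixel of my prediction. The bottle and beaker are well clear, so I'll move over it and go down.

```bash
python3 -m crank '[{"tx":-3.2,"ty":-0.5,"tz":2,"twist":0,"grip":0.65},{"tx":-3.1,"ty":-0.5,"tz":4,"twist":0,"grip":0.65},{"tx":0,"ty":0,"tz":5,"twist":0,"grip":0.65},{"tx":0,"ty":0,"tz":1,"twist":0,"grip":0.65},{"tx":0,"ty":0,"tz":0,"twist":0,"grip":0.65}]'
python3 - <<'E'
from h import *
st()
p=snap('wrist','w3.png')
o=get_obs();d=np.array([.5559,.3354])-o['tool_pos'][:2];y=o['ee_rot'][2]
print('tx,ty cm',100*(d@[np.cos(y),np.sin(y)]),100*(d@[np.sin(y),-np.cos(y)]))
print(proj(p,[.5559,.3354,.061]),proj(p,[.5559,.3354,.0]))
E
```

```text
time: 3.55
tool_pos: [0.5562, 0.3369, 0.1279]
ee_rot: [3.141, 0.001, 2.913]
wrist_force: [-0.7, -0.3, 1.0]
width: 0.0612
time 3.55
tool_pos [0.5562 0.3369 0.1279]
ee_rot [3.1407e+00 1.0000e-03 2.9128e+00]
wrist_force [-0.6924 -0.34    0.9642]
width 0.0612
joint_positions [ 4.5750e-01  3.3870e-01  1.2479e+00  1.0000e-04  1.5536e+00 -8.8460e-01]
tx,ty cm 0.056450685681549984 -0.20555086729027622
[278.41994721 225.18605451] [278.61994885 204.37033769]
```

View pics/w3.png

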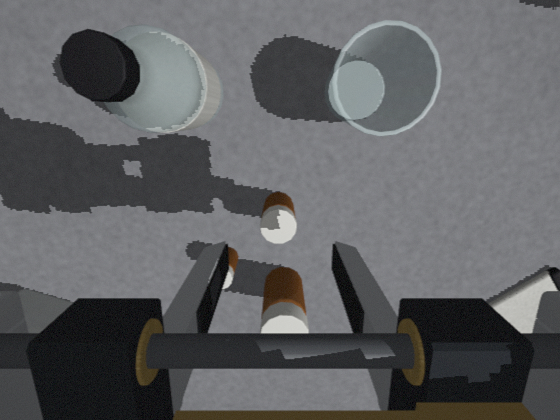

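```bash
python3 -m crank '[{"tx":0.05,"ty":-0.15,"tz":3,"twist":0,"grip":0.65},{"tx":0,"ty":0,"tz":3,"twist":0,"grip":0.65},{"tx":0,"ty":0,"tz":2,"twist":0,"grip":0.65},{"tx":0,"ty":0,"tz":0.8,"twist":0,"grip":0.65},{"tx":0,"ty":0,"tz":0,"twist":0,"grip":0.5},{"tx":0,"ty":0,"tz":0,"twist":0,"grip":0.4},{"tx":0,"ty":0,"tz":0,"twist":0,"grip":0.3},{"tx":0,"ty":0,"tz":0,"twist":0,"grip":0.2},{"tx":0,"ty":0,"tz":0,"twist":0,"grip":0.2},{"tx":0,"ty":0,"tz":0,"twist":0,"grip":0.2}]'
python3 - <<'E'
from h import *
st(); snap('side','s3.png')
E
```

```text
time: 4.85
tool_pos: [0.5558, 0.3351, 0.0394]
ee_rot: [3.141, 0.001, 2.912]
wrist_force: [0.5, -0.5, 3.0]
width: 0.0273
time 4.85
tool_pos [0.5558 0.3351 0.0394]
ee_rot [3.1406e+00 1.2000e-03 2.9118e+00]
wrist_force [ 0.467  -0.4733  2.9506]
width 0.0273
joint_positions [ 4.5510e-01  3.9360e-01  1.3566e+00  1.0000e-04  1.3898e+00 -8.8590e-01]
```

View pics/s3.png

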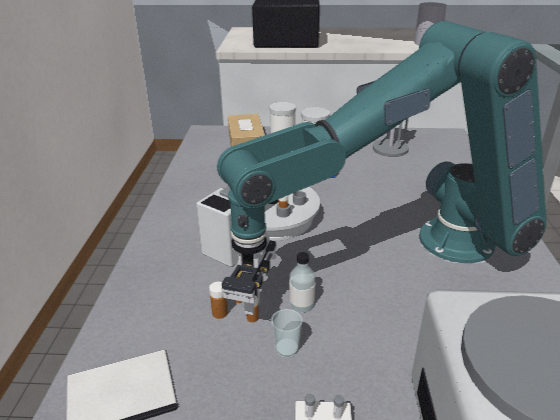

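Held, with an opening of 27 mm. I'll lift, turn the jaws to radial (77°), then carry the vial over the cup.

```bash
python3 -m crank '[{"tx":0,"ty":0,"tz":-2,"twist":0,"grip":0.2},{"tx":0,"ty":0,"tz":-4,"twist":0,"grip":0.2},{"tx":0,"ty":0,"tz":-5,"twist":0,"grip":0.2},{"tx":0,"ty":0,"tz":-5,"twist":9.6,"grip":0.2},{"tx":0,"ty":0,"tz":-5,"twist":9.6,"grip":0.2},{"tx":0,"ty":0,"tz":-2,"twist":9.6,"grip":0.2},{"tx":0,"ty":0,"tz":-1,"twist":9.6,"grip":0.2},{"tx":0,"ty":0,"tz":0,"twist":9.6,"grip":0.2},{"tx":0,"ty":0,"tz":0,"twist":9.6,"grip":0.2},{"tx":0,"ty":0,"tz":0,"twist":9.6,"grip":0.2},{"tx":0,"ty":0,"tz":0,"twist":9.6,"grip":0.2},{"tx":0,"ty":0,"tz":0,"twist":0,"grip":0.2}]'
python3 - <<'E'
from h import *
st()
E
```

```text
time: 6.4
tool_pos: [0.5552, 0.3347, 0.2791]
ee_rot: [3.141, -0.0, 1.573]
wrist_force: [-0.2, 0.2, -1.0]
width: 0.0272
time 6.4
tool_pos [0.5552 0.3347 0.2791]
ee_rot [ 3.1414e+00 -1.0000e-04  1.5733e+00]
wrist_force [-0.1991  0.1529 -1.027 ]
width 0.0272
joint_positions [0.4551 0.3108 0.9852 0.     1.8453 0.4525]
```

```bash
python3 -m crank '[{"tx":-2.5,"ty":-0.6,"tz":0,"twist":0,"grip":0.2},{"tx":-5,"ty":-1.2,"tz":0,"twist":0,"grip":0.2},{"tx":-5.5,"ty":-1.2,"tz":0,"twist":0,"grip":0.2},{"tx":-5.5,"ty":-1.2,"tz":0,"twist":0,"grip":0.2},{"tx":-5.5,"ty":-1.2,"tz":0,"twist":0,"grip":0.2},{"tx":-5.5,"ty":-1.2,"tz":0,"twist":0,"grip":0.2},{"tx":-5.5,"ty":-1.2,"tz":0,"twist":0,"grip":0.2},{"tx":-5,"ty":-1.2,"tz":0,"twist":0,"grip":0.2},{"tx":-3.2,"ty":-0.8,"tz":0,"twist":0,"grip":0.2},{"tx":0,"ty":0,"tz":0,"twist":0,"grip":0.2},{"tx":0,"ty":0,"tz":0,"twist":0,"grip":0.2}]'
python3 - <<'E'
from h import *
st()
p=snap('wrist','w4.png')
for k in('well','pin_top','vial'):
  for r in q(p,k)[:4]: 
    ys,xs=np.where(r['region']);print(k,r['conf'],np.round(r['centre'],1),xs.min(),xs.max(),ys.min(),ys.max())
print(proj(p,[.4572,-.0973,.09]),proj(p,[.457,-.2056,.117]))
E
```

```text
time: 7.78
tool_pos: [0.4577, -0.0967, 0.2788]
ee_rot: [3.141, -0.001, 1.573]
wrist_force: [-0.6, 0.9, -0.3]
width: 0.0275
time 7.775
tool_pos [ 0.4577 -0.0967  0.2788]
ee_rot [ 3.1411e+00 -7.0000e-04  1.5730e+00]
wrist_force [-0.5556  0.9292 -0.3031]
width 0.0275
joint_positions [-3.3000e-01 -1.0100e-01  1.4355e+00  8.0000e-04  1.8068e+00 -3.3200e-01]
well 0.7 [343.3 179.9] 226 466 60 296
pin_top 0.92 [339.1 181. ] 225 465 60 297
vial 0.66 [454.   64.6] 373 559 0 187
vial 0.63 [281.5 268.6] 253 307 221 308
[279.09771039 190.87767664] [278.76240741 290.1311068 ]
```

View pics/w4.png

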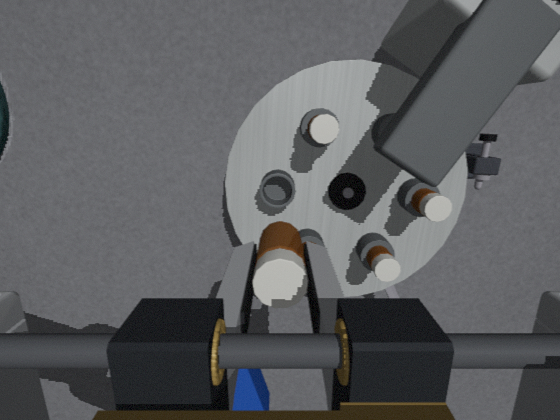

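Run:
```python
from h import *
p=snap('wrist')
im=p['frame'][:,:,::-1].copy()
z=cv2.resize(im[150:320,200:370],None,fx=3.5,fy=3.5,interpolation=3)
def dr(x,y,zz,r,c):
    for a in np.linspace(0,6.28,60):
        u=(proj(p,[x+r*np.cos(a),y+r*np.sin(a),zz])-[200,150]+.5)*3.5; cv2.circle(z,(int(u[0]),int(u[1])),1,c,-1)
dr(.4572,-.0973,.09,.0165,(0,0,255)); dr(.4572,-.0973,.09,.0205,(0,255,0))
o=get_obs()['tool_pos']; dr(o[0],o[1],o[2]-.040,.014,(255,0,0)); dr(o[0],o[1],o[2]+.021,.014,(255,255,0))
cv2.imwrite('pics/w4z.png',z)
```

```text
(no output)
```

View pics/w4z.png

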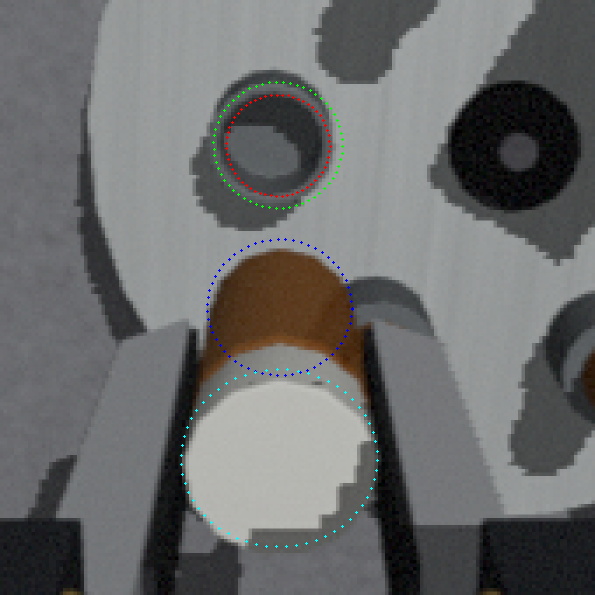

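The cup's inner mouth sits about 1.5 mm to the left (-x) of my estimate. I'll correct for that, go down to just above the rim and compare again.

```bash
python3 -m crank '[{"tx":0,"ty":-0.18,"tz":3,"twist":0,"grip":0.2},{"tx":0,"ty":0,"tz":4,"twist":0,"grip":0.2},{"tx":0,"ty":0,"tz":4,"twist":0,"grip":0.2},{"tx":0,"ty":0,"tz":2,"twist":0,"grip":0.2},{"tx":0,"ty":0,"tz":0.8,"twist":0,"grip":0.2},{"tx":0,"ty":0,"tz":0,"twist":0,"grip":0.2},{"tx":0,"ty":0,"tz":0,"twist":0,"grip":0.2}]'
python3 - <<'E'
from h import *
st()
p=snap('wrist')
im=p['frame'][:,:,::-1].copy()
z=cv2.resize(im[150:340,190:370],None,fx=3.1,fy=3.1,interpolation=3)
def dr(x,y,zz,r,c):
    for a in np.linspace(0,6.28,80):
        u=(proj(p,[x+r*np.cos(a),y+r*np.sin(a),zz])-[190,150]+.5)*3.1; cv2.circle(z,(int(u[0]),int(u[1])),1,c,-1)
dr(.4557,-.0973,.09,.0165,(0,0,255)); dr(.4557,-.0973,.09,.0205,(0,255,0))
o=get_obs()['tool_pos']; dr(o[0],o[1],o[2]-.040,.014,(255,0,0)); dr(o[0],o[1],o[2]+.021,.014,(255,255,0))
cv2.imwrite('pics/w5z.png',z)
s=snap('side'); cv2.imwrite('pics/s5.png',cv2.resize(s['frame'][140:290,190:370,::-1],None,fx=4,fy=4,interpolation=3))
E
```

```text
time: 8.9
tool_pos: [0.4567, -0.0974, 0.1419]
ee_rot: [3.139, 0.001, 1.572]
wrist_force: [-0.4, 0.2, -0.2]
width: 0.0273
time 8.9
tool_pos [ 0.4567 -0.0974  0.1419]
ee_rot [3.1392e+00 8.0000e-04 1.5717e+00]
wrist_force [-0.386   0.2156 -0.1575]
width 0.0273
joint_positions [-3.3170e-01 -7.3900e-02  1.6812e+00  1.0000e-04  1.5318e+00 -3.3260e-01]
```

View pics/w5z.png

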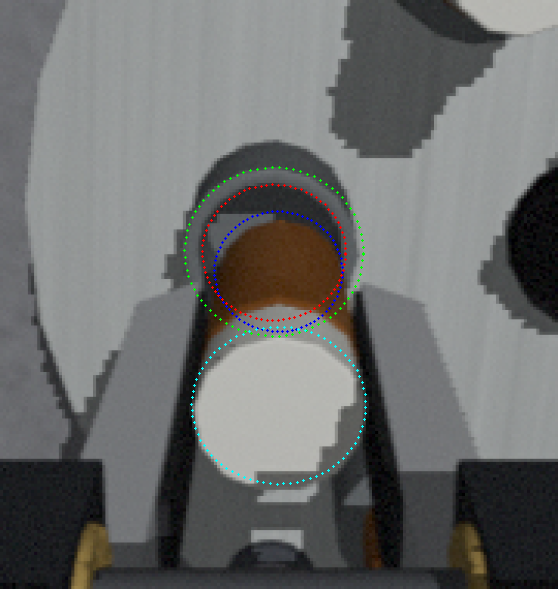

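View pics/s5.png

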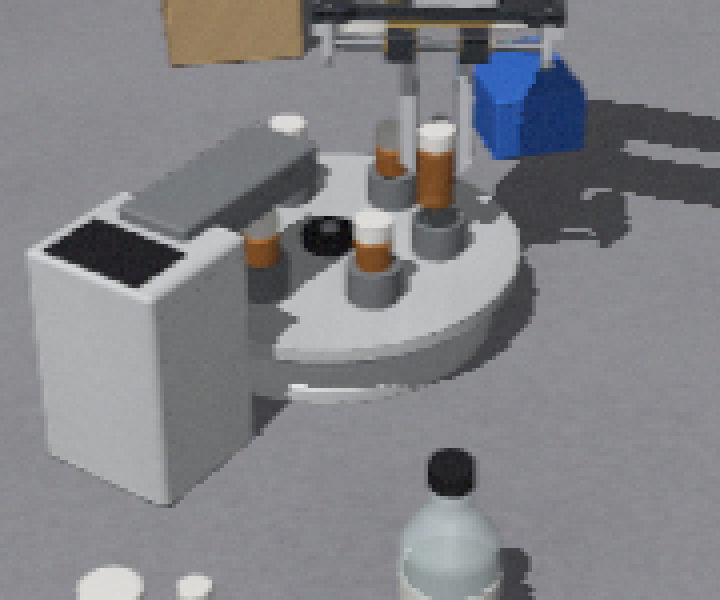

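The vial is about 1 to 2 mm too far in +x (image right 279 against cup centre 275) and about 1 to 2 mm too far in -y. I'll correct both and look again.

```bash
python3 -m crank '[{"tx":0.15,"ty":-0.16,"tz":0.2,"twist":0,"grip":0.2},{"tx":0,"ty":0,"tz":0.2,"twist":0,"grip":0.2},{"tx":0,"ty":0,"tz":0,"twist":0,"grip":0.2}]'
cat > look.py <<'E'
from h import *
import sys
st()
p=snap('wrist')
im=p['frame'][:,:,::-1].copy()
z=cv2.resize(im[150:340,190:370],None,fx=3.1,fy=3.1,interpolation=3)
cv2.imwrite(f'pics/w{sys.argv[1]}z.png',z)
s=snap('side'); cv2.imwrite(f'pics/s{sys.argv[1]}.png',cv2.resize(s['frame'][150:225,250:340,::-1],None,fx=6.6,fy=6.6,interpolation=3))
E
python3 look.py 6
```

```text
time: 9.38
tool_pos: [0.454, -0.0957, 0.1362]
ee_rot: [-3.141, -0.0, 1.571]
wrist_force: [0.2, -0.6, 0.2]
width: 0.0274
time 9.375
tool_pos [ 0.454  -0.0957  0.1362]
ee_rot [-3.1412e+00 -2.0000e-04  1.5714e+00]
wrist_force [ 0.2249 -0.6445  0.1813]
width 0.0274
joint_positions [-3.3000e-01 -7.5200e-02  1.6938e+00  1.0000e-04  1.5234e+00 -3.3060e-01]
```

View pics/w6z.png

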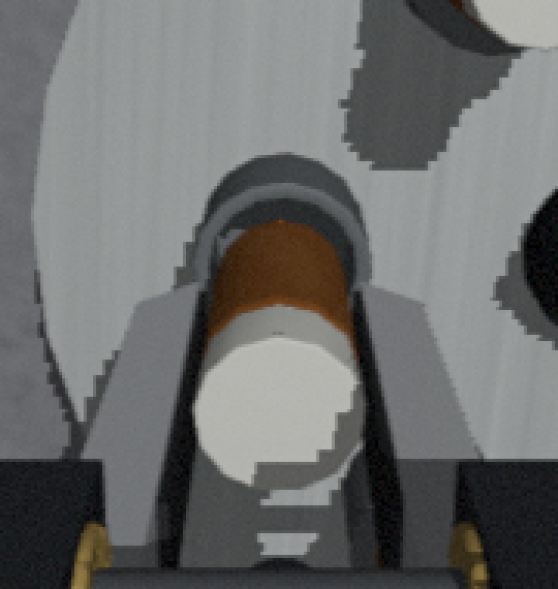

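View pics/s6.png

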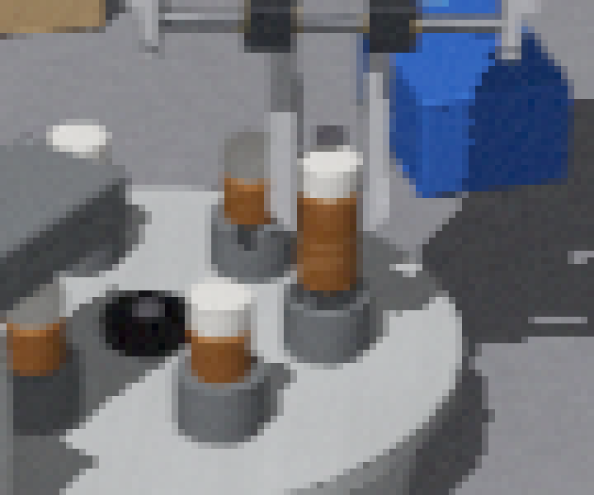

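```bash
cat > ov.py <<'E'
from h import *
import sys
wx,wy,vx,vy,dz=map(float,sys.argv[2:7])
p=snap('wrist'); s=snap('side'); o=get_obs()['tool_pos']; print(o)
def go(P,c0,r0,c1,r1,f,out):
    z=cv2.resize(P['frame'][r0:r1,c0:c1,::-1],None,fx=f,fy=f,interpolation=3)
    def dr(x,y,zz,r,c):
        for a in np.linspace(0,6.28,90):
            u=(proj(P,[x+r*np.cos(a),y+r*np.sin(a),zz])-[c0,r0]+.5)*f; cv2.circle(z,(int(u[0]),int(u[1])),1,c,-1)
    dr(wx,wy,.09,.0165,(0,0,255)); dr(wx,wy,.09,.0205,(0,255,0))
    b=o[2]-.0394+dz
    dr(o[0]+vx,o[1]+vy,b,.014,(255,0,0)); dr(o[0]+vx,o[1]+vy,b+.061,.014,(255,255,0)); dr(o[0]+vx,o[1]+vy,b+.061-.014,.014,(255,255,0))
    cv2.imwrite(out,z)
go(p,220,180,340,310,4.6,f'pics/ow{sys.argv[1]}.png'); go(s,280,160,320,220,10,f'pics/os{sys.argv[1]}.png')
E
python3 ov.py 1 .4557 -.0973 0 0 0
```

```text
[ 0.45425292 -0.09577993  0.13650133]
```

View pics/ow1.png

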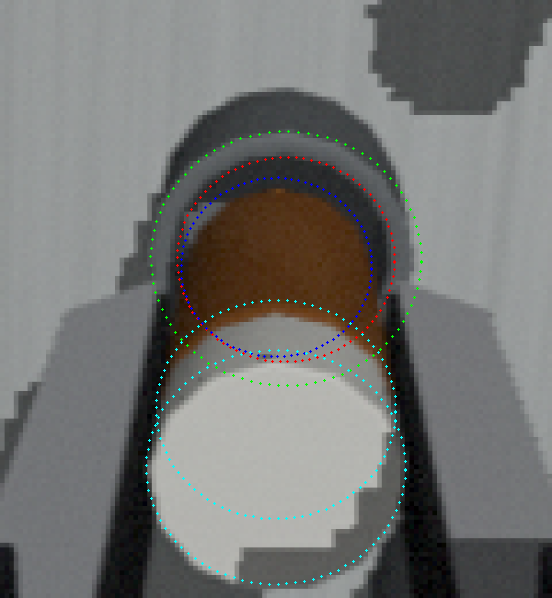

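View pics/os1.png

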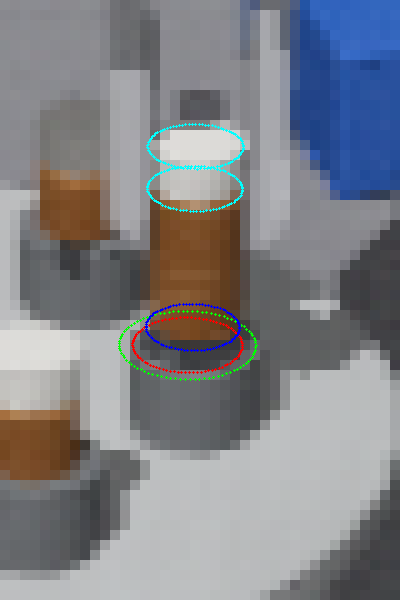

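The whole-scene bias is the same for cup and vial. Relative to the cup, the vial is now within about 1 mm in both x and y, so I'll lower it slowly and watch the force.

```bash
python3 -m crank '[{"tx":-0.05,"ty":0,"tz":0.2,"twist":0,"grip":0.2},{"tx":0,"ty":0,"tz":0.25,"twist":0,"grip":0.2},{"tx":0,"ty":0,"tz":0.25,"twist":0,"grip":0.2},{"tx":0,"ty":0,"tz":0.25,"twist":0,"grip":0.2},{"tx":0,"ty":0,"tz":0.25,"twist":0,"grip":0.2},{"tx":0,"ty":0,"tz":0,"twist":0,"grip":0.2}]'; python3 look.py 7
```

```text
time: 10.32
tool_pos: [0.4541, -0.0962, 0.1242]
ee_rot: [-3.141, -0.0, 1.571]
wrist_force: [-0.6, 0.4, -0.5]
width: 0.0278
time 10.325
tool_pos [ 0.4541 -0.0962  0.1242]
ee_rot [-3.1411e+00 -3.0000e-04  1.5714e+00]
wrist_force [-0.5924  0.3555 -0.4764]
width 0.0278
joint_positions [-3.3100e-01 -6.7500e-02  1.7111e+00  1.0000e-04  1.4986e+00 -3.3160e-01]
```

View pics/w7z.png

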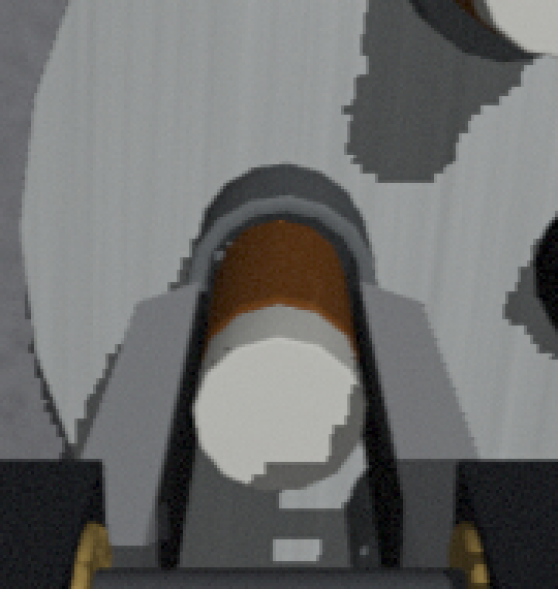

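View pics/s7.png

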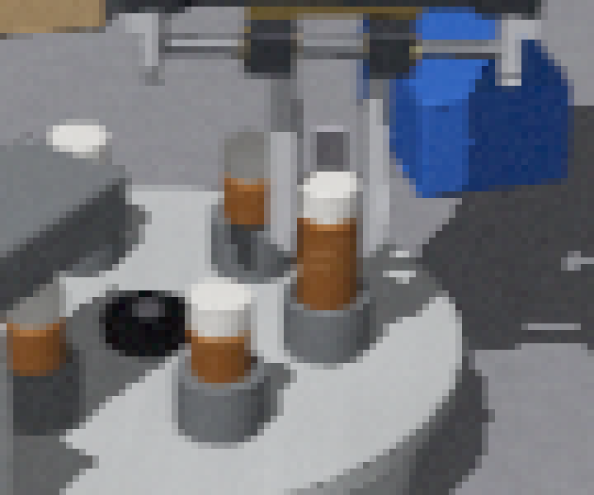

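It's inside the mouth with no force reading. On down to the floor.

```bash
python3 -m crank '[{"tx":0,"ty":0,"tz":0.3,"twist":0,"grip":0.2},{"tx":0,"ty":0,"tz":0.3,"twist":0,"grip":0.2},{"tx":0,"ty":0,"tz":0.3,"twist":0,"grip":0.2},{"tx":0,"ty":0,"tz":0.3,"twist":0,"grip":0.2},{"tx":0,"ty":0,"tz":0.2,"twist":0,"grip":0.2},{"tx":0,"ty":0,"tz":0.1,"twist":0,"grip":0.2},{"tx":0,"ty":0,"tz":0,"twist":0,"grip":0.2},{"tx":0,"ty":0,"tz":0,"twist":0,"grip":0.2}]'; python3 -m crank '[{"tx":0,"ty":0,"tz":0.1,"twist":0,"grip":0.2},{"tx":0,"ty":0,"tz":0,"twist":0,"grip":0.2}]'
```

```text
time: 11.42
tool_pos: [0.4543, -0.0963, 0.1096]
ee_rot: [3.141, -0.0, 1.571]
wrist_force: [-0.9, 0.6, -0.2]
width: 0.0278
time: 11.68
tool_pos: [0.4542, -0.0962, 0.1084]
ee_rot: [-3.142, -0.0, 1.571]
wrist_force: [0.1, 1.1, -0.7]
width: 0.0275
```

```bash
for i in 1 2; do python3 -m crank '[{"tx":0,"ty":0,"tz":0.1,"twist":0,"grip":0.2},{"tx":0,"ty":0,"tz":0,"twist":0,"grip":0.2}]'; done;  python3 -m crank '[{"tx":0,"ty":0,"tz":0.05,"twist":0,"grip":0.2},{"tx":0,"ty":0,"tz":0,"twist":0,"grip":0.2}]'
```

```text
time: 11.92
tool_pos: [0.4541, -0.0962, 0.1073]
ee_rot: [-3.141, -0.0, 1.571]
wrist_force: [-0.4, -0.3, -0.9]
width: 0.0275
time: 12.18
tool_pos: [0.4541, -0.0962, 0.1063]
ee_rot: [-3.141, -0.0, 1.571]
wrist_force: [0.7, 1.0, -0.2]
width: 0.0277
time: 12.42
tool_pos: [0.4542, -0.0962, 0.1059]
ee_rot: [-3.142, -0.0, 1.571]
wrist_force: [0.9, 1.6, 0.1]
width: 0.0276
```

```bash
python3 -m crank '[{"tx":0,"ty":0,"tz":0.05,"twist":0,"grip":0.2},{"tx":0,"ty":0,"tz":0,"twist":0,"grip":0.2}]'; python3 -m crank '[{"tx":0,"ty":0,"tz":0.05,"twist":0,"grip":0.2},{"tx":0,"ty":0,"tz":0,"twist":0,"grip":0.2}]'
```

```text
time: 12.68
tool_pos: [0.4542, -0.0962, 0.1054]
ee_rot: [-3.142, -0.0, 1.571]
wrist_force: [0.1, 0.8, -0.2]
width: 0.0274
time: 12.92
tool_pos: [0.4543, -0.0963, 0.1053]
ee_rot: [3.141, 0.0, 1.571]
wrist_force: [0.1, 0.2, 1.2]
width: 0.0275
```

Floor contact at z = 0.1053, as computed. Releasing now.

```bash
python3 -m crank '[{"tx":0,"ty":0,"tz":0,"twist":0,"grip":0.31},{"tx":0,"ty":0,"tz":0,"twist":0,"grip":0.33},{"tx":0,"ty":0,"tz":0,"twist":0,"grip":0.38},{"tx":0,"ty":0,"tz":0,"twist":0,"grip":0.45},{"tx":0,"ty":0,"tz":0,"twist":0,"grip":0.5},{"tx":0,"ty":0,"tz":0,"twist":0,"grip":0.5},{"tx":0,"ty":0,"tz":-1,"twist":0,"grip":0.5},{"tx":0,"ty":0,"tz":-3,"twist":0,"grip":0.5},{"tx":0,"ty":0,"tz":-5,"twist":0,"grip":0.5},{"tx":0,"ty":0,"tz":-4,"twist":0,"grip":0.5},{"tx":0,"ty":0,"tz":0,"twist":0,"grip":0.5}]'
python3 - <<'E'
from h import *
st()
p=snap('wrist','w8.png')
s=snap('side'); cv2.imwrite('pics/s8.png',cv2.resize(s['frame'][150:225,250:340,::-1],None,fx=6.6,fy=6.6,interpolation=3))
E
```

```text
time: 14.3
tool_pos: [0.4562, -0.0969, 0.2398]
ee_rot: [3.133, 0.003, 1.571]
wrist_force: [-0.9, 0.2, -1.1]
width: 0.047
time 14.3
tool_pos [ 0.4562 -0.0969  0.2398]
ee_rot [3.1327e+00 2.9000e-03 1.5714e+00]
wrist_force [-0.8595  0.1874 -1.0814]
width 0.047
joint_positions [-3.3100e-01 -1.1100e-01  1.5210e+00  1.0000e-04  1.7222e+00 -3.3160e-01]
```

View pics/w8.png

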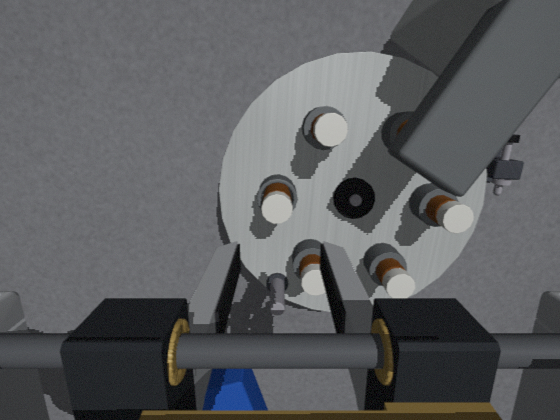

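View pics/s8.png

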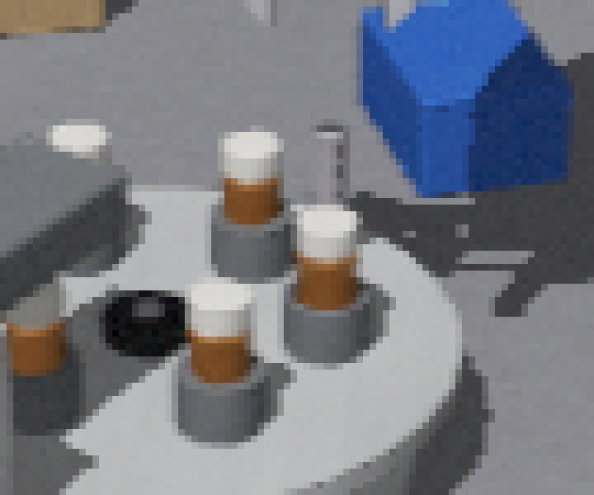

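The vial is seated at the same height as the fixed ones. Now I'll locate the pin and axis with the wrist camera; the pin top shows at about (278,306).

Run:
```python
from h import *
from scipy.optimize import least_squares
p=snap('wrist'); g=p['frame'].min(2).astype(float)
z=cv2.resize(p['frame'][240:330,240:320,::-1],None,fx=6.5,fy=6.5,interpolation=3); cv2.imwrite('pics/pin.png',z)
W=[]
for cx,cy in((330,129),(278,206),(455,215),(399,285)):
    w=np.clip(g-175,0,60); m=np.zeros_like(w); m[cy-20:cy+21,cx-20:cx+21]=1; w=(w*m>20)*1.
    # avoid disc: keep connected comp at centre
    n,l=cv2.connectedComponents((w>0).astype(np.uint8)); k=l[cy,cx]; ys,xs=np.where(l==k)
    print(len(xs),xs.mean().round(1),ys.mean().round(1)); W.append(atz(p,(xs.mean(),ys.mean()),.127)[:2])
W=np.array(W); print(W.round(4))
print('hub .062/.08',atz(p,(355,199),.062).round(4),atz(p,(355,199),.08).round(4))
for z in(.117,):print('pin',atz(p,(278,306),z).round(4), 'base', atz(p,(277.5,275),.062).round(4))
```

```text
235200 279.5 209.5
235200 279.5 209.5
235200 279.5 209.5
235200 279.5 209.5
[[ 0.4542 -0.0958]
 [ 0.4542 -0.0958]
 [ 0.4542 -0.0958]
 [ 0.4542 -0.0958]]
hub .062/.08 [ 0.5353 -0.1025  0.062 ] [ 0.531 -0.098  0.08 ]
pin [ 0.4527 -0.1981  0.117 ] base [ 0.4519 -0.1924  0.062 ]
```

View pics/pin.png

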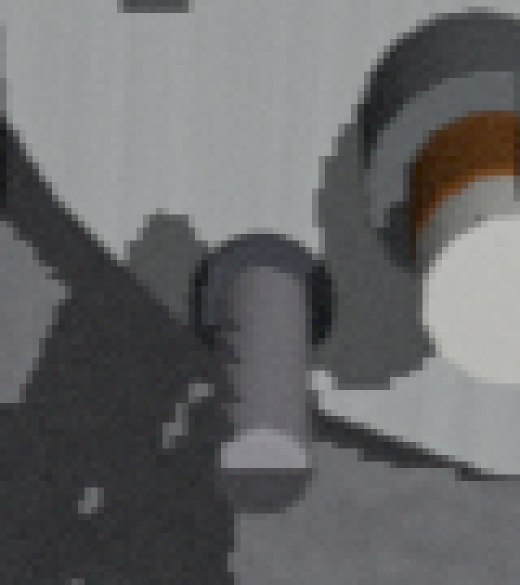

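The pin is at about (0.454,-0.204) and the axis at about (0.535,-0.103). I'll go behind the pin on its clockwise side, fingers shut, tool x along the circle's tangent.

```bash
python3 -m crank '[{"tx":-1.6,"ty":-0.6,"tz":0,"twist":0,"grip":0.3},{"tx":-3,"ty":-1.2,"tz":0,"twist":0,"grip":0.1},{"tx":-3.2,"ty":-1.2,"tz":0,"twist":0,"grip":0},{"tx":0,"ty":0,"tz":0,"twist":-8.4,"grip":0},{"tx":0,"ty":0,"tz":0,"twist":-8.4,"grip":0},{"tx":0,"ty":0,"tz":2,"twist":-8.4,"grip":0},{"tx":0,"ty":0,"tz":2,"twist":-8.4,"grip":0},{"tx":0,"ty":0,"tz":0,"twist":0,"grip":0},{"tx":0,"ty":0,"tz":0,"twist":0,"grip":0}]'
python3 - <<'E'
from h import *
st()
p=snap('wrist','w9.png')
print('axis',proj(p,[.5355,-.1025,.062]),'pin',proj(p,[.4545,-.204,.117]))
E
```

```text
time: 15.58
tool_pos: [0.424, -0.1747, 0.195]
ee_rot: [-3.141, -0.0, 2.155]
wrist_force: [-0.4, 0.3, 0.7]
width: 0.0004
time 15.575
tool_pos [ 0.424  -0.1747  0.195 ]
ee_rot [-3.1413e+00 -4.0000e-04  2.1552e+00]
wrist_force [-0.4368  0.2729  0.6728]
width 0.0004
joint_positions [-5.1450e-01 -1.1290e-01  1.6109e+00 -1.0000e-04  1.6440e+00 -1.0989e+00]
axis [419.53802117 204.1344463 ] pin [291.30433736 268.19198017]
```

View pics/w9.png

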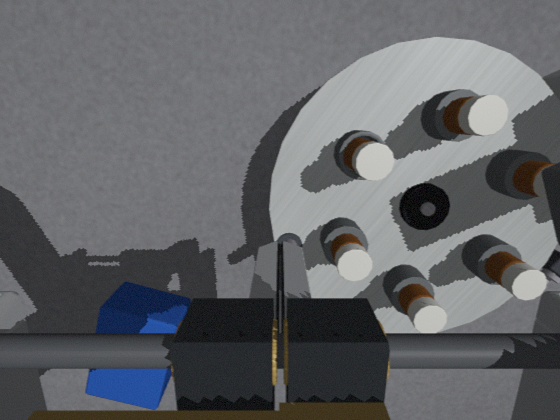

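```bash
python3 -m crank '[{"tx":0,"ty":0,"tz":2.5,"twist":0,"grip":0},{"tx":0,"ty":0,"tz":3,"twist":0,"grip":0},{"tx":0,"ty":0,"tz":2.5,"twist":0,"grip":0},{"tx":0,"ty":0,"tz":1.2,"twist":0,"grip":0},{"tx":0,"ty":0,"tz":0,"twist":0,"grip":0},{"tx":0,"ty":0,"tz":0,"twist":0,"grip":0}]'
python3 - <<'E'
from h import *
st()
s=snap('side'); cv2.imwrite('pics/s10.png',cv2.resize(s['frame'][130:240,240:370,::-1],None,fx=5,fy=5,interpolation=3))
E
```

```text
time: 16.38
tool_pos: [0.4251, -0.1748, 0.1044]
ee_rot: [3.14, 0.002, 2.158]
wrist_force: [0.2, -0.0, 0.3]
width: 0.0005
time 16.375
tool_pos [ 0.4251 -0.1748  0.1044]
ee_rot [3.1404e+00 2.2000e-03 2.1576e+00]
wrist_force [ 0.2335 -0.0005  0.3077]
width 0.0005
joint_positions [-5.1350e-01 -6.6700e-02  1.7508e+00  1.0000e-04  1.4549e+00 -1.1003e+00]
```

View pics/s10.png

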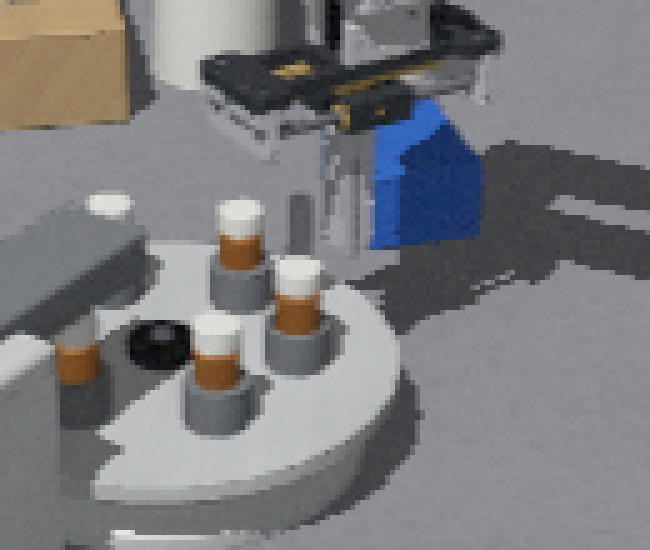

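```bash
python3 -m crank '[{"tx":-0.25,"ty":0,"tz":0,"twist":-1.1,"grip":0},{"tx":-0.25,"ty":0,"tz":0,"twist":-1.1,"grip":0},{"tx":-0.25,"ty":0,"tz":0,"twist":-1.1,"grip":0},{"tx":-0.25,"ty":0,"tz":0,"twist":-1.1,"grip":0},{"tx":-0.25,"ty":0,"tz":0,"twist":-1.1,"grip":0},{"tx":-0.25,"ty":0,"tz":0,"twist":-1.1,"grip":0},{"tx":-0.15,"ty":0,"tz":0,"twist":-0.7,"grip":0},{"tx":-0.15,"ty":0,"tz":0,"twist":-0.7,"grip":0},{"tx":0,"ty":0,"tz":0,"twist":0,"grip":0}]'
cat > f.py <<'E'
from h import *
o=get_obs(); A=np.array([.5355,-.1025]); d=o['tool_pos'][:2]-A; y=o['ee_rot'][2]
F=np.array(o['wrist_force']); push=-np.array([np.cos(y),np.sin(y)])
print('t',o['time'],'pos',np.round(o['tool_pos'],4),'r %.4f ang %.2f yaw %.2f'%(np.hypot(*d),np.degrees(np.arctan2(d[1],d[0]))%360,np.degrees(y)%360),'F',F.round(1),'resist %.2f radial %.2f'%(-F[:2]@push,F[:2]@d/np.hypot(*d)))
E
python3 f.py
```

```text
time: 17.55
tool_pos: [0.4351, -0.1887, 0.103]
ee_rot: [3.142, -0.0, 2.298]
wrist_force: [-0.4, 1.2, 0.3]
width: 0.0003
t 17.55 pos [ 0.4351 -0.1887  0.103 ] r 0.1323 ang 220.65 yaw 131.64 F [-0.4  1.2  0.3] resist 1.19 radial -0.50
```

```bash
python3 -m crank '[{"tx":-0.12,"ty":0,"tz":0,"twist":-0.5,"grip":0},{"tx":-0.12,"ty":0,"tz":0,"twist":-0.5,"grip":0},{"tx":-0.12,"ty":0,"tz":0,"twist":-0.5,"grip":0},{"tx":-0.12,"ty":0,"tz":0,"twist":-0.5,"grip":0}]';python3 f.py;python3 -m crank '[{"tx":-0.12,"ty":0,"tz":0,"twist":-0.5,"grip":0},{"tx":-0.12,"ty":0,"tz":0,"twist":-0.5,"grip":0},{"tx":-0.12,"ty":0,"tz":0,"twist":-0.5,"grip":0}]' >/dev/null;python3 f.py;python3 -m crank '[{"tx":-0.12,"ty":0,"tz":0,"twist":-0.5,"grip":0},{"tx":-0.12,"ty":0,"tz":0,"twist":-0.5,"grip":0},{"tx":-0.12,"ty":0,"tz":0,"twist":-0.5,"grip":0}]' >/dev/null;python3 f.py
```

```text
time: 18.05
tool_pos: [0.4384, -0.1922, 0.103]
ee_rot: [3.141, 0.0, 2.333]
wrist_force: [0.5, 0.4, 0.4]
width: 0.0002
t 18.05 pos [ 0.4384 -0.1922  0.103 ] r 0.1322 ang 222.75 yaw 133.66 F [0.5 0.4 0.4] resist -0.05 radial -0.60
t 18.425 pos [ 0.4408 -0.1947  0.1029] r 0.1322 ang 224.24 yaw 135.17 F [-0.6 -0.1  0.3] resist 0.35 radial 0.53
t 18.8 pos [ 0.4432 -0.1971  0.1029] r 0.1322 ang 225.73 yaw 136.67 F [-1.5  0.5  0.7] resist 1.48 radial 0.67
```

```bash
python3 -m crank '[{"tx":-0.12,"ty":0,"tz":0,"twist":-0.5,"grip":0},{"tx":-0.12,"ty":0,"tz":0,"twist":-0.5,"grip":0}]'>/dev/null;python3 f.py;python3 -m crank '[{"tx":-0.12,"ty":0,"tz":0,"twist":-0.5,"grip":0},{"tx":-0.12,"ty":0,"tz":0,"twist":-0.5,"grip":0}]' >/dev/null;python3 f.py;python3 -m crank '[{"tx":-0.12,"ty":0,"tz":0,"twist":-0.5,"grip":0},{"tx":-0.12,"ty":0,"tz":0,"twist":-0.5,"grip":0}]' >/dev/null;python3 f.py
```

```text
t 19.05 pos [ 0.445  -0.1988  0.1029] r 0.1322 ang 226.76 yaw 137.67 F [-1.9  0.3  0.5] resist 1.61 radial 1.14
t 19.3 pos [ 0.4467 -0.2004  0.1029] r 0.1322 ang 227.80 yaw 138.66 F [-3.1  2.   1.2] resist 3.64 radial 0.61
t 19.55 pos [ 0.4485 -0.202   0.1029] r 0.1321 ang 228.84 yaw 139.67 F [-3.8  1.8  2.9] resist 4.05 radial 1.19
```

Contact came at about 226°, and the resistance is now 4 N. I'll keep pushing along the arc at about 1 cm/s.

```bash
for i in 1 2 3; do python3 -m crank '[{"tx":-0.15,"ty":0,"tz":0,"twist":-0.65,"grip":0},{"tx":-0.15,"ty":0,"tz":0,"twist":-0.65,"grip":0},{"tx":-0.15,"ty":0,"tz":0,"twist":-0.65,"grip":0}]'>/dev/null;python3 f.py; done
```

```text
t 19.925 pos [ 0.4519 -0.2049  0.1029] r 0.1322 ang 230.78 yaw 141.63 F [-4.5  3.   2.2] resist 5.36 radial 0.50
t 20.3 pos [ 0.4551 -0.2075  0.1029] r 0.1322 ang 232.56 yaw 143.58 F [-7.1  2.6  4. ] resist 7.25 radial 2.28
t 20.675 pos [ 0.4585 -0.21    0.1029] r 0.1322 ang 234.37 yaw 145.53 F [-6.   2.5  3.5] resist 6.34 radial 1.50
```

```bash
for i in 1 2 3 4; do python3 -m crank '[{"tx":-0.15,"ty":0,"tz":0,"twist":-0.65,"grip":0},{"tx":-0.15,"ty":0,"tz":0,"twist":-0.65,"grip":0},{"tx":-0.15,"ty":0,"tz":0,"twist":-0.65,"grip":0}]'>/dev/null;python3 f.py; done
```

```text
t 21.05 pos [ 0.4619 -0.2124  0.1029] r 0.1323 ang 236.20 yaw 147.48 F [-7.8  2.8  5.1] resist 8.05 radial 2.04
t 21.425 pos [ 0.4656 -0.2148  0.1029] r 0.1323 ang 238.08 yaw 149.43 F [-7.9  4.3  5.6] resist 9.00 radial 0.57
t 21.8 pos [ 0.4694 -0.2171  0.1029] r 0.1323 ang 240.00 yaw 151.37 F [-8.6  2.8  5.4] resist 8.87 radial 1.82
t 22.175 pos [ 0.4733 -0.2193  0.1029] r 0.1323 ang 241.95 yaw 153.32 F [-7.1  2.2  4. ] resist 7.33 radial 1.35
```

```bash
for i in 1 2 3 4 5 6; do python3 -m crank '[{"tx":-0.15,"ty":0,"tz":0,"twist":-0.65,"grip":0},{"tx":-0.15,"ty":0,"tz":0,"twist":-0.65,"grip":0},{"tx":-0.15,"ty":0,"tz":0,"twist":-0.65,"grip":0}]'>/dev/null;python3 f.py; done
```

```text
t 22.55 pos [ 0.4774 -0.2214  0.1029] r 0.1323 ang 243.96 yaw 155.27 F [-7.5  2.3  5.5] resist 7.77 radial 1.25
t 22.925 pos [ 0.4817 -0.2234  0.1029] r 0.1323 ang 246.03 yaw 157.22 F [-6.8  2.1  5.2] resist 7.10 radial 0.87
t 23.3 pos [ 0.4863 -0.2253  0.1029] r 0.1323 ang 248.15 yaw 159.17 F [-5.5  2.1  2.8] resist 5.89 radial 0.07
t 23.675 pos [ 0.491  -0.2271  0.1029] r 0.1323 ang 250.32 yaw 161.11 F [-5.   1.6  3. ] resist 5.27 radial 0.16
t 24.05 pos [ 0.4959 -0.2287  0.1029] r 0.1323 ang 252.58 yaw 163.06 F [-3.3 -0.9  1.3] resist 2.88 radial 1.79
t 24.425 pos [ 0.5004 -0.2293  0.1029] r 0.1316 ang 254.55 yaw 165.03 F [-1.9 -0.4 -0.6] resist 1.72 radial 0.85
```

```bash
for i in 1 2; do python3 -m crank '[{"tx":-0.15,"ty":0,"tz":0,"twist":-0.65,"grip":0},{"tx":-0.15,"ty":0,"tz":0,"twist":-0.65,"grip":0},{"tx":-0.15,"ty":0,"tz":0,"twist":-0.65,"grip":0}]'>/dev/null;python3 f.py; done
python3 - <<'E'
from h import *
s=snap('top'); cv2.imwrite('pics/t11.png',cv2.resize(s['frame'][130:285,225:405,::-1],None,fx=3.8,fy=3.8,interpolation=3))
s=snap('side'); cv2.imwrite('pics/s11.png',cv2.resize(s['frame'][130:240,240:370,::-1],None,fx=5,fy=5,interpolation=3))
E
```

```text
t 24.8 pos [ 0.505  -0.2302  0.103 ] r 0.1313 ang 256.56 yaw 166.99 F [-0.4  0.2 -0.4] resist 0.40 radial -0.12
t 25.175 pos [ 0.509  -0.2314  0.1031] r 0.1316 ang 258.39 yaw 168.93 F [-0.3  0.4  0.4] resist 0.38 radial -0.28
```

View pics/t11.png

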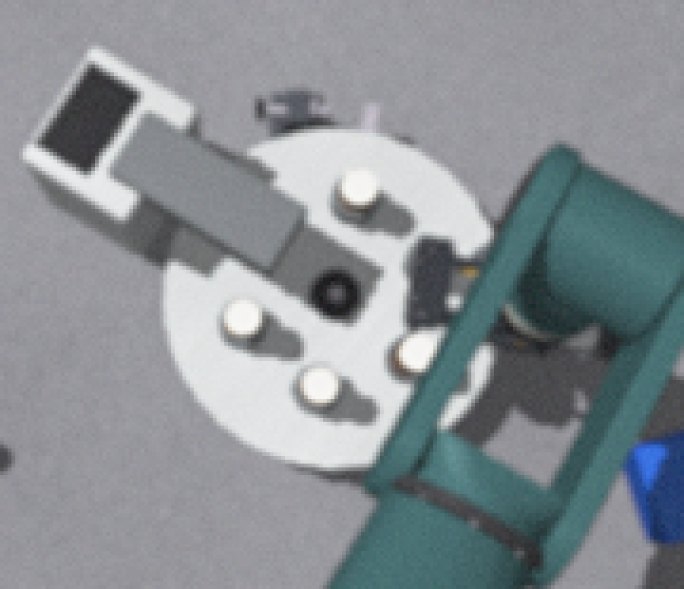

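View pics/s11.png

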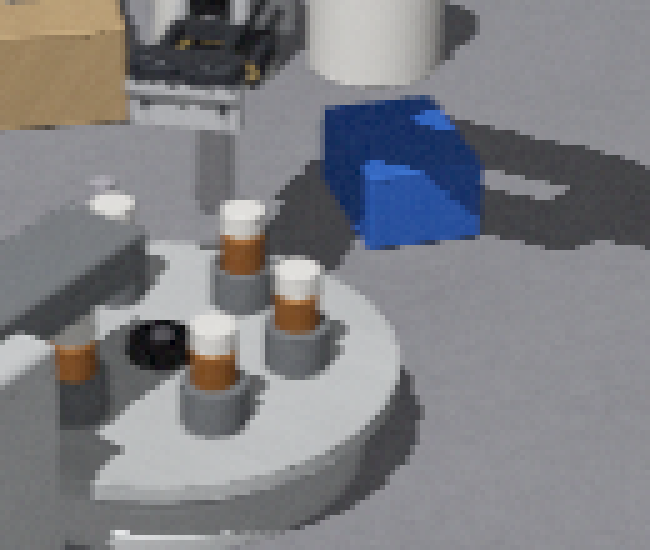

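It jumped past the hump, and the lug now sits near the screw tip in the top view (370,115). The vials are all upright. I'll close the gap to the pin at 2 cm/s, then slower.

```bash
python3 -m crank '[{"tx":-0.25,"ty":0,"tz":0,"twist":-1.1,"grip":0},{"tx":-0.25,"ty":0,"tz":0,"twist":-1.1,"grip":0},{"tx":-0.25,"ty":0,"tz":0,"twist":-1.1,"grip":0},{"tx":-0.25,"ty":0,"tz":0,"twist":-1.1,"grip":0},{"tx":-0.25,"ty":0,"tz":0,"twist":-1.1,"grip":0},{"tx":-0.25,"ty":0,"tz":0,"twist":-1.1,"grip":0},{"tx":-0.25,"ty":0,"tz":0,"twist":-1.1,"grip":0},{"tx":-0.25,"ty":0,"tz":0,"twist":-1.1,"grip":0},{"tx":-0.25,"ty":0,"tz":0,"twist":-1.1,"grip":0},{"tx":-0.25,"ty":0,"tz":0,"twist":-1.1,"grip":0},{"tx":-0.25,"ty":0,"tz":0,"twist":-1.1,"grip":0},{"tx":-0.25,"ty":0,"tz":0,"twist":-1.1,"grip":0}]' >/dev/null; python3 f.py;  python3 -m crank '[{"tx":-0.25,"ty":0,"tz":0,"twist":-1.1,"grip":0},{"tx":-0.25,"ty":0,"tz":0,"twist":-1.1,"grip":0},{"tx":-0.25,"ty":0,"tz":0,"twist":-1.1,"grip":0},{"tx":-0.2,"ty":0,"tz":0,"twist":-0.9,"grip":0}]'>/dev/null; python3 f.py
```

```text
t 26.775 pos [ 0.5387 -0.2341  0.1029] r 0.1316 ang 271.41 yaw 182.15 F [-0.5  0.2  0.2] resist 0.47 radial -0.25
t 27.275 pos [ 0.5482 -0.2334  0.1029] r 0.1315 ang 275.54 yaw 186.35 F [-0.8 -0.1 -0. ] resist 0.81 radial -0.01
```

```bash
for i in 1 2; do python3 -m crank '[{"tx":-0.12,"ty":0,"tz":0,"twist":-0.5,"grip":0},{"tx":-0.12,"ty":0,"tz":0,"twist":-0.5,"grip":0}]'>/dev/null;python3 f.py; done
python3 - <<'E'
from h import *
p=snap('wrist','w12.png')
E
```

```text
t 27.525 pos [ 0.5505 -0.2332  0.103 ] r 0.1315 ang 276.55 yaw 187.31 F [ 0.3 -0.5 -1. ] resist -0.25 radial 0.54
t 27.775 pos [ 0.5529 -0.2329  0.103 ] r 0.1315 ang 277.59 yaw 188.32 F [0.5 0.2 0.6] resist -0.52 radial -0.15
```

View pics/w12.png

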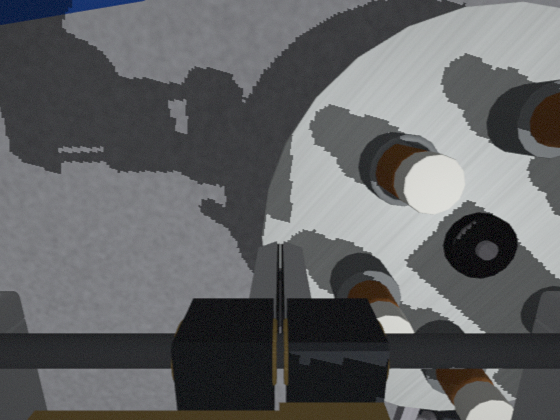

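```bash
for i in 1 2 3 4 5; do python3 -m crank '[{"tx":-0.12,"ty":0,"tz":0,"twist":-0.5,"grip":0},{"tx":-0.12,"ty":0,"tz":0,"twist":-0.5,"grip":0}]'>/dev/null;python3 f.py; done
```

```text
t 28.075 pos [ 0.5553 -0.2325  0.103 ] r 0.1315 ang 278.64 yaw 189.32 F [0.6 0.2 0.2] resist -0.61 radial -0.16
t 28.325 pos [ 0.5576 -0.2321  0.1029] r 0.1315 ang 279.69 yaw 190.32 F [-0.4  0.4  0.6] resist 0.30 radial -0.50
t 28.575 pos [ 0.56   -0.2316  0.1029] r 0.1314 ang 280.73 yaw 191.32 F [-0.2 -0.2 -0.2] resist 0.20 radial 0.20
t 28.825 pos [ 0.5623 -0.2312  0.1029] r 0.1314 ang 281.78 yaw 192.32 F [ 0.  -0.   0.7] resist 0.00 radial 0.04
t 29.075 pos [ 0.5647 -0.2306  0.1029] r 0.1314 ang 282.83 yaw 193.32 F [-0.7  0.3 -0.5] resist 0.60 radial -0.46
```

```bash
for i in 1 2 3 4 5 6; do python3 -m crank '[{"tx":-0.07,"ty":0,"tz":0,"twist":-0.3,"grip":0},{"tx":-0.07,"ty":0,"tz":0,"twist":-0.3,"grip":0}]'>/dev/null;python3 f.py|cut -c1-200 | tee l
python3 - <<'E'
import re,sys
E
r=$(sed 's/.*resist \([-0-9.]*\).*/\1/' l); if python3 -c "import sys;sys.exit(0 if $r>4 else 1)"; then break; fi; done
```

```text
t 29.325 pos [ 0.566  -0.2303  0.103 ] r 0.1314 ang 283.42 yaw 193.90 F [-0.1  0.6 -0.7] resist -0.02 radial -0.64
t 29.575 pos [ 0.5674 -0.23    0.1029] r 0.1314 ang 284.03 yaw 194.50 F [ 0.9 -0.1 -0.7] resist -0.90 radial 0.31
t 29.825 pos [ 0.5687 -0.2296  0.103 ] r 0.1314 ang 284.64 yaw 195.10 F [ 0.4 -0.4  0.4] resist -0.26 radial 0.47
t 30.075 pos [ 0.5701 -0.2293  0.103 ] r 0.1314 ang 285.26 yaw 195.70 F [-0.3 -0.1 -0.4] resist 0.37 radial 0.05
t 30.325 pos [ 0.5714 -0.2289  0.1029] r 0.1314 ang 285.85 yaw 196.30 F [0.5 0.3 0.2] resist -0.51 radial -0.13
t 30.575 pos [ 0.5719 -0.2289  0.1029] r 0.1315 ang 286.05 yaw 196.89 F [-4.2 -1.   0.6] resist 4.28 radial -0.23
```

Contact at 286°. From here I'll use half-millimetre steps and check the force after each.

```bash
python3 -m crank '[{"tx":-0.04,"ty":0,"tz":0,"twist":-0.15,"grip":0},{"tx":0,"ty":0,"tz":0,"twist":0,"grip":0}]'>/dev/null;python3 f.py
```

```text
t 30.825 pos [ 0.572  -0.2288  0.1029] r 0.1315 ang 286.12 yaw 197.02 F [-4.6 -1.7  2. ] resist 4.93 radial 0.33
```

```bash
python3 -m crank '[{"tx":-0.04,"ty":0,"tz":0,"twist":-0.1,"grip":0},{"tx":0,"ty":0,"tz":0,"twist":0,"grip":0}]'>/dev/null;python3 f.py; python3 -m crank '[{"tx":-0.04,"ty":0,"tz":0,"twist":-0.1,"grip":0},{"tx":0,"ty":0,"tz":0,"twist":0,"grip":0}]'>/dev/null;python3 f.py
```

```text
t 31.075 pos [ 0.5721 -0.2288  0.1029] r 0.1315 ang 286.15 yaw 197.11 F [-5.9 -1.5  1.9] resist 6.07 radial -0.22
t 31.325 pos [ 0.5721 -0.2289  0.1029] r 0.1315 ang 286.16 yaw 197.20 F [-6.5 -1.7  3. ] resist 6.68 radial -0.18
```

The disc is no longer moving while the force climbs, so this is the stop. Building up to 10 N.

```bash
python3 -m crank '[{"tx":-0.05,"ty":0,"tz":0,"twist":0,"grip":0},{"tx":-0.05,"ty":0,"tz":0,"twist":0,"grip":0},{"tx":0,"ty":0,"tz":0,"twist":0,"grip":0}]'>/dev/null;python3 f.py; python3 -m crank '[{"tx":-0.03,"ty":0,"tz":0,"twist":0,"grip":0},{"tx":0,"ty":0,"tz":0,"twist":0,"grip":0}]'>/dev/null;python3 f.py
```

```text
t 31.7 pos [ 0.5722 -0.2288  0.1029] r 0.1315 ang 286.21 yaw 197.19 F [-8.2 -2.1  4. ] resist 8.44 radial -0.29
t 31.95 pos [ 0.5723 -0.2288  0.1029] r 0.1315 ang 286.23 yaw 197.18 F [-9.4 -1.9  3.4] resist 9.54 radial -0.82
```

```bash
python3 -m crank '[{"tx":-0.02,"ty":0,"tz":0,"twist":0,"grip":0},{"tx":0,"ty":0,"tz":0,"twist":0,"grip":0}]'>/dev/null;python3 f.py; for i in 1 2 3 4 5; do python3 -m crank '[{"tx":0,"ty":0,"tz":0,"twist":0,"grip":0},{"tx":0,"ty":0,"tz":0,"twist":0,"grip":0}]'>/dev/null;python3 f.py; done
```

```text
t 32.2 pos [ 0.5723 -0.2288  0.1029] r 0.1315 ang 286.25 yaw 197.18 F [-8.7 -1.9  4. ] resist 8.85 radial -0.59
t 32.45 pos [ 0.5723 -0.2288  0.1029] r 0.1315 ang 286.24 yaw 197.18 F [-9.6 -3.   4.4] resist 10.09 radial 0.22
t 32.7 pos [ 0.5723 -0.2287  0.1029] r 0.1315 ang 286.25 yaw 197.18 F [-10.2  -2.3   3.8] resist 10.44 radial -0.66
t 32.95 pos [ 0.5723 -0.2288  0.1029] r 0.1315 ang 286.24 yaw 197.18 F [-10.   -2.6   3.4] resist 10.34 radial -0.28
t 33.2 pos [ 0.5723 -0.2288  0.1029] r 0.1315 ang 286.23 yaw 197.18 F [-9.  -2.9  3.9] resist 9.48 radial 0.21
t 33.45 pos [ 0.5723 -0.2287  0.1029] r 0.1315 ang 286.25 yaw 197.18 F [-9.6 -3.3  5.1] resist 10.19 radial 0.52
```

I held about 10 N for more than a second. Now I'll ease off slowly, back away and rise.

```bash
python3 -m crank '[{"tx":0.1,"ty":0,"tz":0,"twist":0,"grip":0},{"tx":0.1,"ty":0,"tz":0,"twist":0,"grip":0},{"tx":0.1,"ty":0,"tz":0,"twist":0,"grip":0},{"tx":0.3,"ty":0,"tz":0,"twist":0,"grip":0},{"tx":0.6,"ty":0,"tz":0,"twist":0,"grip":0},{"tx":0.8,"ty":0,"tz":0,"twist":0,"grip":0},{"tx":0,"ty":0,"tz":-2,"twist":0,"grip":0},{"tx":0,"ty":0,"tz":-5,"twist":0,"grip":0},{"tx":0,"ty":0,"tz":-5,"twist":0,"grip":0},{"tx":1.5,"ty":0,"tz":-4,"twist":0,"grip":0},{"tx":3,"ty":0,"tz":0,"twist":0,"grip":0},{"tx":0,"ty":0,"tz":0,"twist":0,"grip":0}]'
python3 - <<'E'
from h import *
st()
s=snap('wrist','w13.png')
s=snap('top'); cv2.imwrite('pics/t13.png',cv2.resize(s['frame'][130:285,125:445,::-1],None,fx=2.5,fy=2.5,interpolation=3))
s=snap('side'); cv2.imwrite('pics/s13.png',cv2.resize(s['frame'][140:370,180:360,::-1],None,fx=2.6,fy=2.6,interpolation=3))
E
```

```text
time: 34.95
tool_pos: [0.5124, -0.2476, 0.2643]
ee_rot: [-3.14, 0.002, -2.843]
wrist_force: [0.2, -0.5, 0.3]
width: 0.0002
time 34.95
tool_pos [ 0.5124 -0.2476  0.2643]
ee_rot [-3.1398e+00  1.9000e-03 -2.8426e+00]
wrist_force [ 0.1719 -0.4941  0.308 ]
width 0.0002
joint_positions [-5.4990e-01  1.2400e-01  1.2367e+00  2.0000e-04  1.7783e+00 -2.4197e+00]
```

View pics/w13.png

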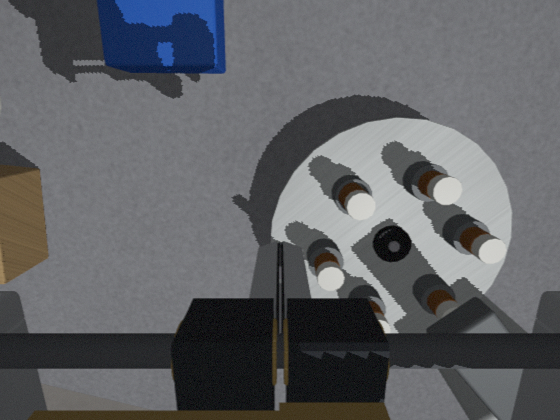

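View pics/t13.png

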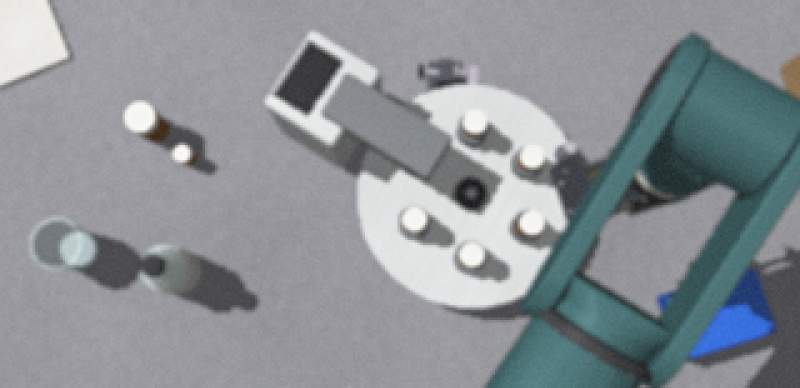

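View pics/s13.png

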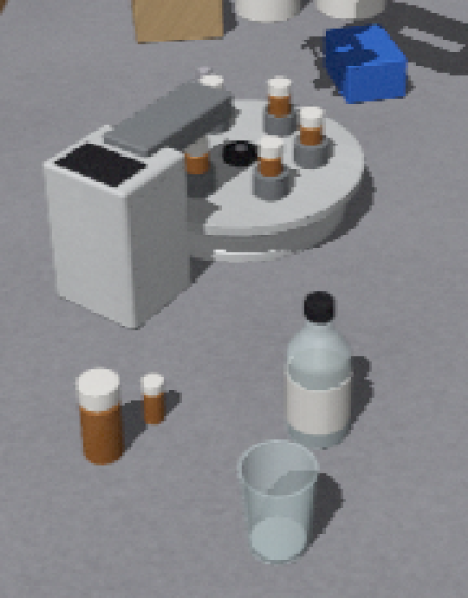

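```bash
python3 -m crank '[{"tx":2,"ty":0,"tz":-2,"twist":0,"grip":0},{"tx":2,"ty":0,"tz":-2,"twist":0,"grip":0},{"tx":0,"ty":0,"tz":0,"twist":0,"grip":0},{"tx":0,"ty":0,"tz":0,"twist":0,"grip":0},{"tx":0,"ty":0,"tz":0,"twist":0,"grip":0},{"tx":0,"ty":0,"tz":0,"twist":0,"grip":0},{"tx":0,"ty":0,"tz":0,"twist":0,"grip":0}]'
python3 - <<'E'
from h import *
im=cv2.imread('pics/t13.png')
s=snap('top'); z=cv2.resize(s['frame'][130:285,125:445,::-1],None,fx=2.5,fy=2.5,interpolation=3)
print('disc diff',cv2.absdiff(im,z)[90:310,400:500].mean(), cv2.absdiff(im,z)[0:60,100:250].mean())
cv2.imwrite('pics/t14.png',np.hstack([cv2.resize(s['frame'][145:195,285:345,::-1],None,fx=6.5,fy=6.5,interpolation=3)]))
E
```

```text
time: 35.98
tool_pos: [0.4751, -0.2586, 0.3024]
ee_rot: [3.141, -0.001, -2.84]
wrist_force: [-1.2, -0.6, -0.6]
width: 0.0004
disc diff 1.6303484848484848 2.0011111111111113
```

View pics/t14.png

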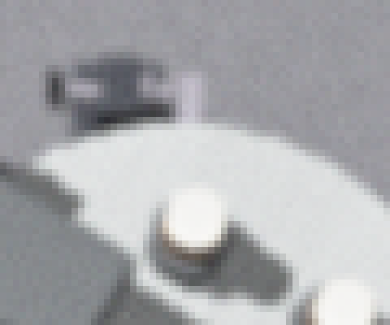

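The lug sits at the screw tip, the disc is at rest and the vial is seated. The robot is touching nothing, so I'm handing in.

```bash
python3 -c "
from bench import ticket
print(ticket.close_job())"
```

```text
the job is handed in; nothing more can be done
None
```

I put the middle-sized vial into the empty cup, released it, pushed the carousel through the stiff point to the stop, pressed it there, and handed the job in at about 36 s.

- **Vial:** It touched the cup floor at the computed height with only about 1 N. After release it stood as high as the fixed vials, and in the last pictures it is upright in its cup.
- **Carousel:** The push peaked at about 9 N on the stiff point, then the disc jumped forward. I met the pin again at about 0.5 cm/s. The disc stopped moving while the force rose, which I took as the stop.
- **Press:** I held 9.5 to 10.4 N for a little over 1 s. The highest force along the push that I read was about 10.4 N; I only read force at the end of each short move, so a brief peak in between would not show.
- **Last checks:** The lug sits at the screw tip, and the disc did not move between two pictures a second apart. The bottle, beaker and tip box look undisturbed, and the arm is clear of everything.

The top, wrist and side cameras disagreed by 1 to 2.5 mm on the cup's position. I resolved this by lining the vial up against the cup in the wrist and side pictures. My first move call was refused for missing keys and did not move the arm.

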